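Hang the clawed parts tray on the slotted bench upright

ROBOT

A 6-joint arm with a two-finger parallel gripper is mounted at the origin on the work surface. World frame = base frame: x ahead of the robot, y to its left, z up, the work surface at z = 0. Lengths are in m, angles in rad, forces in N, time in s.
With the tool pointing down it reaches from about 0.375 to 0.9 m from the base axis. Payload 3.1 kg.
Tool frame: the origin (TCP) lies at the very end of the fingers, on their centre line; the grasp point (between the pads) lies 19 mm behind it (hold_point_z is the distance from the TCP to the grasp point, in m); z points along the fingers, x is the direction in which the jaws open and shut, and the axes are right-handed (so a half turn about z gives the same grasp; the last joint's range is limited). The gripper opens to 87 mm and grips with 3 to 60 N. Pads are 19 mm wide; open, the fingers measure 117 mm over their backs; the gripper's body (75 mm by 190 mm) begins 51 mm behind the grasp point.
Start: joints at [0.998, 0.527, 1.433, -0, 1.181, -0.178], TCP at [0.24, 0.577, 0.223] pointing down, gripper open.
Joint ranges: [-3.08, 3.08], [-0.75, 2.2], [0.22, 2.44], [-1.43, 4.57], [0, 2.65], [-2.85, 2.85]. Speed limits (rad/s): [2.79, 2.79, 3.14, 3.14, 3.14, 3.14].

INTERFACE

Orientations are given as a unit quaternion [x, y, z, w].
In Python, from rig import * gives the robot as it stands.
- The arm moves only by the tool carry_out, never from a script. Its argument "deltas" is a list of rows, each a list of 7 numbers: the closure, from -1 (fully open) to 1 (shut), then the shift along the tool's x, y, z in units of 25 mm (1.0 is 25 mm), then the turn, a rotation vector about the tool's x, y, z in degrees. In form: [[jaw, x, y, z, rx, ry, rz], ...]. A call has 1 to 8 rows; each row is the pose to reach, as a shift and turn from the pose commanded when the call began, along the tool's axes at that moment; what a row does not reach only later rows make up. A row lasts 1/10 s, in which the tool goes at most 50 mm and 8.59 degrees, less where a joint would pass 70% of its speed; a pose out of reach is approached as far as the arm can. A call with a gripper value outside its range is refused whole. The fingers move at their own pace and stop on an object; "force" is the grip in N (left out, the last holds). Time passes only in rows, so rows that repeat a pose let the fingers close. It gives the time, the measured TCP pose, the force and the opening at its end, in the units of the state.
- get_obs(): the state, without advancing time (a new reading comes with each control period).
- camera(name): name is "scene" or "side" or "wrist"; returns (picture, depth): 480x640x3 uint8, red, green, blue; 480x640 float32, m along the optical axis (not along the pixel's ray), 0 where there is no reading.
- camera_info(name): a dict with "mtx" (3x3 intrinsics, pixels), "origin" and "rotation" of the camera in the world. Camera axes: x right, y down, z forward; pixel columns grow to the right and rows downward; lengths in m; the calibration is good to about 2 mm. A picture is of the moment at which its call begins: read the wrist's pose just before it. camera_info takes no time and is no camera call; for the wrist camera it gives the pose at the moment of the call.
- hand_in(): hands the job in, once; it reports no verdict.
Trained networks look in the newest picture that a camera, given by its name, has taken for a name from the list of things; names that differ only in an ending like _2 or _b are one class to them, and where a whole thing is asked for, a point or a joint stands for the part that bears it (a point fixed in the world has none). Each returns a list of dicts, best first, with "score" (0 to 1); they miss things now and then, are a little off and sometimes report something else, mostly with a low value. They report only what shows in the picture. A call takes as long as a camera call. They do not tell look-alikes from the thing itself.
- spot_in(camera, target): "pixel" ([row, column] in pixels, amid what is visible of it).
The state is a dict: "time": time; "q": joint angles; "joint_velocities": joint speeds; "joint_torque": joint torques, N m; "position": TCP position; "tool_rot": TCP orientation; "ft_force": force on the tool from outside, world axes, zero at the start; "moment": the same for the moment, N m; "grip_width": finger opening in m.
Only numpy, scipy, OpenCV 4.12 (cv2) and the standard library are available. Lean on these libraries where they do the work, as an engineer would, in place of code of your own. Each camera call takes 0.05 s, during which the arm holds its last target.

TASK

On the repair bench, take the orange parts tray, the one with steel claws on its back, by its top bar, hook both claws into the slots of the aluminium upright and press the tray firmly down until it is fully home and the green spring catch has snapped out over its floor. Let go and leave it hanging there. Leave the blue tray standing where it is.

Things in the scene. Friction and masses are not known exactly. Their poses are not given: they have to be found in the camera images.
- orange_grip (a point): Loose orange tray 120 x 90 mm, 0.3 kg, standing upright on its floor. Point: centre of its top grip bar, 14 wide (y), 22 high, 108 long (x), 100 above the underside; grip across y from above. x to its clawed back, z up. Back plane at x +60. Two steel claws, 12 wide, tongues' undersides 58 and 12 below the point, reach 16 out of it; teeth point 15 down behind a throat 8 wide, flared at the tip.
- hung_grip (a point): Fixed aluminium upright. Point: where the orange bar's centre is when home, 150 mm above the bench, same axes; x into the front face (at x +60, 5 thick, 70 wide, top 34 above the point). Two slots 26 wide, 38 high, sills 58 and 12 below the point. Claws enter level along x with the tray 17 to 27 above home (21 best) until the back nears or meets the face; then straight down.
- catch (a joint): Green spring catch, a 16 mm wide nose in the upright's face below the slots, sticking out 3.5 mm, sloped above, flat below. 0 = out (also at start); grows in m as it is pushed in, up to 0.007. The tray floor (4 thick) pushes it in on the last 12 mm down and it snaps out above the floor, through a window in the back, 2 to 3 mm before home. Takes a firm downward push of 5 to 10 N.
- blue_grip (a point): Loose blue tray, a bystander: shape and size as the orange one but with a plain back, no claws. Point: centre of its top bar, 100 mm above its underside; x to its back, z up. The two trays stand side by side, either one nearer the robot.
Mind the look-alikes: they are no part of the job. Of the things that look like the part that bears orange_grip, the smaller one is meant.

How it is judged:
By the outcome, as a careful person would: the job done as asked, in the order asked, and still so for the second after the job is handed in, with the robot touching nothing.
It also fails if it takes over 45 s, if anything falls off the work surface, if the arm or the gripper's body presses on something with over 40 N, if the wrist force passes 120 N, or if a joint passes its speed limit or range.

## Working session

There is one attempt and no reset: what is moved stays moved. The work goes in short steps, Python scripts to look and compute and a tool call to move; the robot and the scene stay as the last step left them, time stands still between calls to the robot, and variables do not carry over. Pictures are saved under pics/ and viewed, and the job is handed in when it is done.

Besides the shell and the picture viewer there is one more tool, called after "Request:" by a JSON object that holds its "method" and its "body". carry_out: Moves the arm, as the interface text tells. Its arguments: {"type":"object","properties":{"deltas":{"type":"array"},"force":{"type":"number"}},"required":["deltas"]}

```bash
ls; mkdir -p pics; cat > h.py <<'E'
from rig import *
import numpy as np, cv2
from scipy.spatial.transform import Rotation as R
def snap(n,f):
    info=camera_info(n); p,d=camera(n); cv2.imwrite(f'pics/{f}.png',cv2.cvtColor(p,cv2.COLOR_RGB2BGR)); np.savez(f'{f}.npz',p=p,d=d,m=np.array(info['mtx']),o=np.array(info['origin']),r=np.array(info['rotation'])); return p,d,info
def cloud(f):
    z=np.load(f+'.npz'); d=z['d']; v,u=np.mgrid[:480,:640]; m=z['m']
    r=z['r']; r=r if r.shape==(3,3) else R.from_quat(r).as_matrix()
    c=np.stack([(u-m[0,2])/m[0,0]*d,(v-m[1,2])/m[1,1]*d,d],-1)
    return c@r.T+z['o'],z['p'],d
E
python3 - <<'E'
from h import *
for n in ['scene','side']:
    snap(n,n+'0'); print(n,camera_info(n))
    for t in ['orange_grip','blue_grip','catch']: print(t,spot_in(n,t))
print(get_obs())
E
```

```text
pics
scene {'mtx': array([[451.91713565,   0.        , 314.49825648],
       [  0.        , 451.91713565, 237.79690421],
       [  0.        ,   0.        ,   1.        ]]), 'origin': array([0.94485967, 0.31114773, 0.79080374]), 'rotation': array([ 0.3387903 ,  0.87953668, -0.30869572, -0.12784096])}
orange_grip [{'pixel': [264.1, 258.7], 'score': 0.94}, {'pixel': [203.5, 188.4], 'score': 0.74}]
blue_grip [{'pixel': [226.3, 317.4], 'score': 0.61}]
catch []
side {'mtx': array([[507.5027703 ,   0.        , 318.1992576 ],
       [  0.        , 507.5027703 , 239.18071753],
       [  0.        ,   0.        ,   1.        ]]), 'origin': array([ 0.09540948, -0.6288628 ,  0.73928053]), 'rotation': array([ 0.85702332, -0.31497939,  0.14705832, -0.38035887])}
orange_grip [{'pixel': [319.3, 475.1], 'score': 0.63}, {'pixel': [262.7, 371.7], 'score': 0.59}]
blue_grip [{'pixel': [305.4, 306.2], 'score': 0.92}]
catch [{'pixel': [199.9, 255.9], 'score': 0.73}]
{'time': 0.4, 'q': array([ 9.97511609e-01,  5.27650700e-01,  1.43288095e+00, -6.38921275e-06,
        1.18140172e+00, -1.78499238e-01]), 'joint_velocities': array([-0.0028053 , -0.00210665, -0.00445759, -0.0007605 ,  0.00021639,
        0.00042371]), 'joint_torque': array([-1.81848022e-04, -4.39503551e+01, -1.76658815e+01,  6.33526174e-02,
        5.29634790e-02, -7.68119435e-05]), 'position': array([0.24028328, 0.57682351, 0.222398  ]), 'tool_rot': array([ 8.32048045e-01,  5.54703544e-01, -1.55093275e-04,  7.05389615e-05]), 'ft_force': array([-1.17092887,  0.08429114,  0.36824884]), 'moment': array([ 0.05001171, -0.01406939,  0.0398839 ]), 'grip_width': 0.08720739425601945}
```

View pics/scene0.png

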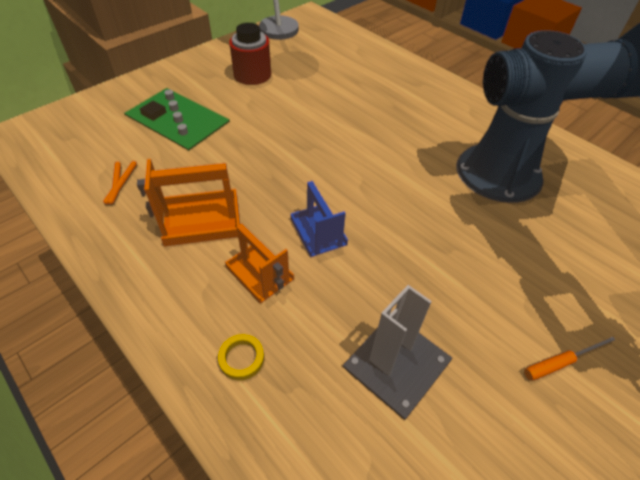

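View pics/side0.png

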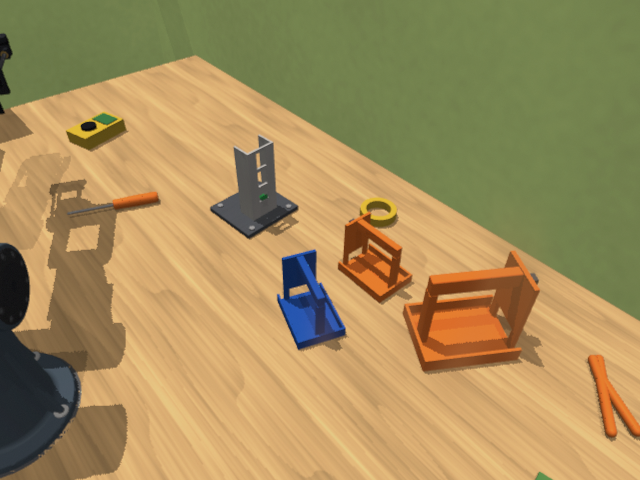

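Candidates (row, col): in scene, the orange tray at (264,259) is small and has claws, and the orange tray at (203,188) is large and also has claws. In side they are at (263,372) and (319,475). The smaller one, next to the blue tray, fits. I'll confirm with a crop and measure from depth.

```bash
python3 - <<'E'
from h import *
a=cv2.imread('pics/scene0.png')[210:310,200:320]; b=cv2.imread('pics/side0.png')[120:310,205:425]
cv2.imwrite('pics/crop0.png',np.hstack([cv2.resize(a,(400,380),interpolation=2),cv2.resize(b,(400,380),interpolation=2)]))
for n in ['scene0','side0']:
    c,p,d=cloud(n); h=cv2.cvtColor(p,cv2.COLOR_RGB2HSV)
    org=(h[...,0]<16)&(h[...,1]>200)&(d>0); blu=(h[...,0]>105)&(h[...,0]<130)&(h[...,1]>150)&(d>0)
    for nm,m in [('org',org),('blue',blu)]:
        k,l,s,ce=cv2.connectedComponentsWithStats(m.astype(np.uint8))
        for i in range(1,k):
            if s[i,4]<300: continue
            q=c[l==i]; q=q[q[:,2]>-0.01]
            if len(q)<200: continue
            print(n,nm,ce[i].round(),s[i,4],'zmax',np.percentile(q[:,2],99).round(4), 'lo',np.percentile(q,1,0).round(3),'hi',np.percentile(q,99,0).round(3))
            zt=np.percentile(q[:,2],98); t=q[q[:,2]>zt-0.008]
            if len(t)>10:
                r=cv2.minAreaRect(t[:,:2].astype(np.float32)*1000); print('   top',len(t),r)
            t=q[(q[:,2]>0.088)&(q[:,2]<0.116)]
            if len(t)>10: print('   bar',len(t),t[:,2].mean(),cv2.minAreaRect(t[:,:2].astype(np.float32)*1000))
E
```

```text
scene0 org [539.  19.] 2267 zmax 0.1553 lo [-0.67  -0.341  0.038] hi [-0.515 -0.193  0.155]
   top 994 ((-596.7037963867188, -267.1973876953125), (148.6533966064453, 167.61817932128906), 89.4127426147461)
   bar 311 0.1031904609027301 ((-574.18408203125, -245.7012939453125), (75.74423217773438, 212.91473388671875), 44.69337844848633)
scene0 org [254.  62.] 731 zmax 0.1108 lo [ 0.167 -0.791  0.008] hi [ 0.258 -0.717  0.111]
   top 130 ((214.26983642578125, -754.8970947265625), (72.55915069580078, 113.07042694091797), 57.7823371887207)
   bar 254 0.1012992441199754 ((214.26983642578125, -754.8970947265625), (72.55915069580078, 113.07042694091797), 57.7823371887207)
scene0 org [213. 224.] 7922 zmax 0.1601 lo [ 0.585 -0.448  0.002] hi [ 0.757 -0.1    0.16 ]
   top 771 ((667.7998657226562, -364.92547607421875), (87.997314453125, 160.56605529785156), 56.38425827026367)
   bar 904 0.10574722089606127 ((660.0082397460938, -269.8001403808594), (137.98023986816406, 346.11981201171875), 14.590675354003906)
scene0 org [118. 181.] 489 zmax 0.0203 lo [ 0.687 -0.654  0.008] hi [ 0.803 -0.545  0.02 
[... 1343 characters left out ...]
.6856689453125), 58.00931167602539)
   bar 146 0.1019729320777971 ((599.067138671875, -333.4862365722656), (12.999424934387207, 23.425382614135742), 8.725995063781738)
side0 org [609. 399.] 1271 zmax 0.0191 lo [ 0.683 -0.664  0.007] hi [ 0.799 -0.552  0.019]
   top 1125 ((743.1146240234375, -599.197509765625), (143.68893432617188, 50.736270904541016), 50.51311492919922)
side0 blue [304. 299.] 3008 zmax 0.1123 lo [ 0.428 -0.23   0.   ] hi [ 0.533 -0.102  0.112]
   top 547 ((483.6083984375, -160.19747924804688), (114.24409484863281, 61.335693359375), 67.6571044921875)
   bar 780 0.10581386729432787 ((483.6083984375, -160.19747924804688), (114.24409484863281, 61.335693359375), 67.6571044921875)
```

View pics/crop0.png

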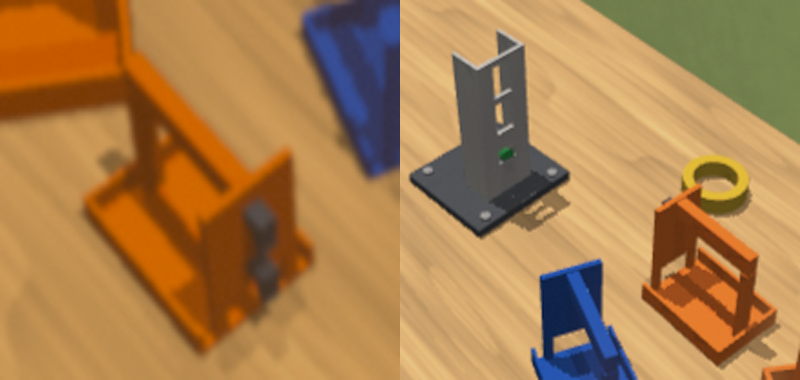

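Confirmed: the small orange tray has two steel claws on its back, and the blue one has a plain back. Next I'll fit the poses.

```bash
cat > fit.py <<'E'
from h import *
C=[];P=[];S=[]
for i,n in enumerate(['scene0','side0']):
    c,p,d=cloud(n); m=(d>0)&(c[...,2]>0.012)&(c[...,0]>.3)&(c[...,0]<.85)&(c[...,1]>-.3)&(c[...,1]<.35)
    C.append(c[m]);P.append(p[m]);S.append(np.full(m.sum(),i))
C=np.concatenate(C);P=np.concatenate(P);S=np.concatenate(S)
np.savez('pc.npz',C=C,P=P,S=S)
# top view 2px/mm? 1 mm/px: rows = x from .85 down, cols = y from .35 right to -.3
im=np.zeros((550,650,3),np.uint8)
o=np.argsort(C[:,2]); im[np.clip(((.85-C[o,0])*1000).astype(int),0,549),np.clip(((.35-C[o,1])*1000).astype(int),0,649)]=P[o][:,::-1]
cv2.imwrite('pics/top0.png',im)
E
python3 fit.py; python3 - <<'E'
import numpy as np
z=np.load('pc.npz');C,P,S=z['C'],z['P'].astype(int),z['S']
grey=(abs(P[:,0]-P[:,2])<40)&(C[:,1]>-.1)
for s in (0,1):
    q=C[grey&(S==s)&(C[:,2]>.05)]; print(s,len(q),np.percentile(q,[0,2,50,98,100],axis=0).round(3).tolist())
E
```

```text
0 2600 [[0.473, -0.1, 0.05], [0.48, -0.098, 0.053], [0.596, 0.147, 0.127], [0.657, 0.174, 0.185], [0.662, 0.175, 0.187]]
1 1992 [[0.475, -0.1, 0.05], [0.557, 0.12, 0.053], [0.577, 0.127, 0.122], [0.628, 0.168, 0.183], [0.659, 0.173, 0.185]]
```

View pics/top0.png

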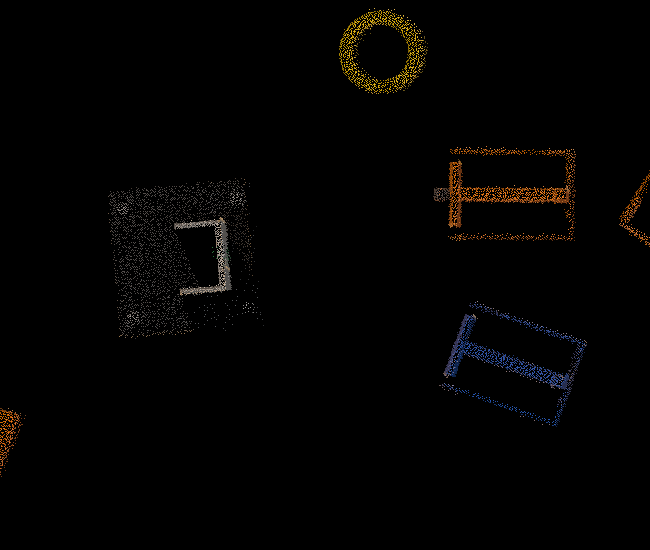

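```bash
python3 - <<'E'
import numpy as np,cv2
z=np.load('pc.npz');C,P,S=z['C'],z['P'].astype(int),z['S']
org=(P[:,0]-P[:,2]>90)
for s in (0,1,2):
    ss=(S==s) if s<2 else (S>=0)
    q=C[org&ss&(C[:,2]>.105)&(C[:,2]<.12)&(C[:,1]>-.222)&(C[:,1]<-.115)&(C[:,0]>.6)&(C[:,0]<.7)]
    # bar: strip edges vs y
    A=np.polyfit(q[:,1],q[:,0],1)
    ys=np.linspace(-.215,-.12,6);e=[]
    for a,b in zip(ys[:-1],ys[1:]):
        k=q[(q[:,1]>=a)&(q[:,1]<b)]; e.append([round((a+b)/2,3),*np.percentile(k[:,0],[3,97]).round(4)])
    print('bar',s,len(q),'x=%.4f*y+%.4f'%tuple(A),'ymin',q[:,1].min().round(4),np.median(q[:,2]).round(4),e)
    k=C[org&ss&(C[:,2]>.03)&(C[:,1]>-.125)&(C[:,1]<-.09)&(C[:,0]>.6)&(C[:,0]<.7)]
    print(' backplate',len(k),np.percentile(k,[1,99],axis=0).round(4).tolist())
    f=C[ss&(abs(P[:,0]-P[:,2])<40)&(C[:,2]>.04)&(C[:,1]>.1)&(C[:,1]<.14)&(C[:,0]>.55)&(C[:,0]<.64)]
    if s==1 or s==0:
        A=np.c_[f[:,0],f[:,2],np.ones(len(f))]; w=np.ones(len(f),bool)
        for _ in range(8):
            x=np.linalg.lstsq(A[w],f[w,1],rcond=None)[0]; r=f[:,1]-A@x; w=abs(r)<.003
        g=f[w]
        print(' face',w.sum(),'y=%.4f x+%.4f z+%.4f'%tuple(x),'x rng',np.percentile(g[:,0],[1,99]).round(4),'y at x=.595:',x[0]*.595+x[1]*.1+x[2])
    t=C[ss&(abs(P[:,0]-P[:,2])<40)&(C[:,2]>.178)&(C[:,1]>.1)&(C[:,1]<.19)&(C[:,0]>.5)&(C[:,0]<.7)]
    print(' top',len(t),t[:,2].mean().round(4),cv2.minAreaRect(t[:,:2].astype(np.float32)*1000))
E
```

```text
bar 0 323 x=0.0125*y+0.6577 ymin -0.2153 0.1118 [[np.float64(-0.206), np.float64(0.6489), np.float64(0.6612)], [np.float64(-0.186), np.float64(0.6475), np.float64(0.6611)], [np.float64(-0.167), np.float64(0.6485), np.float64(0.6616)], [np.float64(-0.149), np.float64(0.6486), np.float64(0.6616)], [np.float64(-0.13), np.float64(0.6498), np.float64(0.6616)]]
 backplate 667 [[0.624, -0.1228, 0.0319], [0.6873, -0.0994, 0.1139]]
 face 506 y=0.0675 x+-0.0110 z+0.0934 x rng [0.5609 0.6292] y at x=.595: 0.1324982350852036
 top 311 0.1827 ((593.1223754882812, 150.406005859375), (70.0198974609375, 43.56666564941406), 5.024222373962402)
bar 1 328 x=0.0056*y+0.6551 ymin -0.2183 0.1104 [[np.float64(-0.206), np.float64(0.648), np.float64(0.6615)], [np.float64(-0.186), np.float64(0.6477), np.float64(0.6614)], [np.float64(-0.167), np.float64(0.6482), np.float64(0.6622)], [np.float64(-0.149), np.float64(0.6479), np.float64(0.6629)], [np.float64(-0.13), np.float64(0.6488), np.float64(0.6621)]]
 backplate 183 [[0.6241, -0.1247, 0.0363], [0.6888, -0.1001, 0.1126]]
 face 1147 y=0.0834 x+0.0057 z+0.0743 x rng [0.5605 0.629 ] y at x=.595: 0.12456382854799981
 top 183 0.1815 ((594.040283203125, 144.63526916503906), (72.12728881835938, 48.13548278808594), 4.308047294616699)
bar 2 651 x=0.0105*y+0.6567 ymin -0.2183 0.111 [[np.float64(-0.206), np.float64(0.6486), np.float64(0.6614)], [np.float64(-0.186), np.float64(0.6475), np.float64(0.6612)], [np.float64(-0.167), np.float64(0.6482), np.float64(0.6616)], [np.float64(-0.149), np.float64(0.6483), np.float64(0.6618)], [np.float64(-0.13), np.float64(0.6492), np.float64(0.6617)]]
 backplate 850 [[0.624, -0.1235, 0.0319], [0.6874, -0.0994, 0.1138]]
 top 494 0.1823 ((593.8087768554688, 146.403076171875), (71.9683609008789, 51.661991119384766), 5.024221897125244)
```

```bash
cat > d.py <<'E'
import sys
from h import *
# usage: d.py x y z yaw_deg(tool x)   -> units
x,y,z,yaw=map(float,sys.argv[1:5]); o=get_obs()
r0=R.from_quat(o['tool_rot']); a=np.radians(yaw)
rt=R.from_matrix(np.array([[np.cos(a),np.sin(a),0],[np.sin(a),-np.cos(a),0],[0,0,-1]]))
print('t',round(o['time'],2),'pos',o['position'].round(4),'yaw',np.degrees(np.arctan2(*r0.as_matrix()[1::-1,0])).round(2),'F',o['ft_force'].round(1),'w',round(o['grip_width'],4))
print('shift',((r0.inv().apply(np.array([x,y,z])-o['position']))/.025).round(2),'turn',np.degrees((r0.inv()*rt).as_rotvec()).round(2))
E
python3 d.py .655 -.164 .222 -0.6
```

```text
t 0.4 pos [0.2403 0.5768 0.2224] yaw 67.38 F [-1.2  0.1  0.4] w 0.0872
shift [-2.097e+01  2.671e+01  2.000e-02] turn [1.000e-02 2.000e-02 6.798e+01]
```

Request:
{"method": "carry_out", "body": {"deltas": [[-1,-1,1.27,0,0,0,5],[-1,-2.2,2.8,0,0,0,10],[-1,-3.4,4.33,0,0,0,15],[-1,-4.6,5.86,0,0,0,20],[-1,-5.8,7.39,0,0,0,25],[-1,-7,8.92,0,0,0,30],[-1,-8.2,10.44,0,0,0,35],[-1,-9.4,11.97,0,0,0,40]]}}

```text
time: 1.2
position: [0.427, 0.2432, 0.2229]
tool_rot: [0.972, 0.235, 0.0, -0.0]
ft_force: [0.5, 0.7, -0.4]
grip_width: 0.0874
```

```bash
python3 d.py .655 -.164 .222 -0.6
```

```text
t 1.2 pos [0.427  0.2432 0.2229] yaw 27.18 F [ 0.5  0.7 -0.4] w 0.0874
shift [ 0.67 18.66  0.04] turn [-1.000e-02 -5.000e-02  2.778e+01]
```

Request:
{"method": "carry_out", "body": {"deltas": [[-1,0.06,1.7,0,0,0,3],[-1,0.13,3.6,0,0,0,6],[-1,0.2,5.5,0,0,0,9],[-1,0.27,7.4,0,0,0,12],[-1,0.34,9.3,0,0,0,16],[-1,0.4,11.2,0,0,0,20],[-1,0.46,12.9,0,0,0,24],[-1,0.52,14.3,0,0,0,27.8]]}}

```text
time: 2.0
position: [0.6033, -0.0692, 0.2226]
tool_rot: [1.0, -0.006, 0.0, 0.0]
ft_force: [1.4, 1.3, -0.1]
grip_width: 0.087
```

```bash
python3 - <<'E'
from h import *
snap('wrist','w1'); c,p,d=cloud('w1'); h=cv2.cvtColor(p,cv2.COLOR_RGB2HSV)
print(get_obs()['position'], spot_in('wrist','orange_grip'))
m=(h[...,0]<16)&(h[...,1]>180)&(d>0)&(c[...,2]>.103)&(c[...,2]<.118)&(c[...,0]>.6)&(c[...,0]<.7)&(c[...,1]<-.122)&(c[...,1]>-.23)
q=c[m]; print(len(q)); 
if len(q)>20: print(np.percentile(q,[1,50,99],axis=0).round(4),np.polyfit(q[:,1],q[:,0],1),cv2.minAreaRect(q[:,:2].astype(np.float32)*1000))
E
python3 d.py .655 -.164 .222 -0.6
```

```text
[ 0.60698287 -0.0744479   0.2228745 ] [{'pixel': [375.7, 358.1], 'score': 0.85}, {'pixel': [275.6, 379.1], 'score': 0.57}]
859
[[ 0.6481 -0.2116  0.1038]
 [ 0.6546 -0.182   0.1129]
 [ 0.6622 -0.1223  0.1146]] [0.00805815 0.65593472] ((655.4380493164062, -167.23106384277344), (90.41068267822266, 14.360197067260742), 89.38976287841797)
t 2.1 pos [ 0.6051 -0.0715  0.2227] yaw -0.73 F [-0.5  0.1  0.7] w 0.0871
shift [2.04 3.68 0.04] turn [ 0.14 -0.22 -0.13]
```

View pics/w1.png

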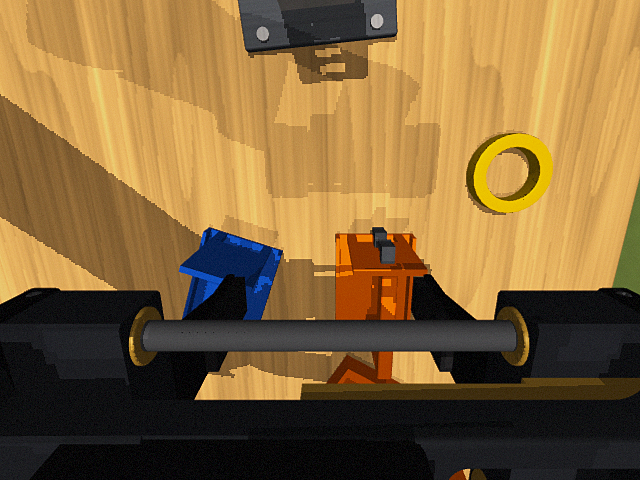

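The wrist view shows the orange tray with claws at about col 382, row 245, and the blue tray at about col 235, row 270. The bar fit (x 0.655, yaw 89.4°) agrees with the first measurement.

Request:
{"method": "carry_out", "body": {"deltas": [[-1,1.0,1.8,0,0,0,0],[-1,2.0,3.4,0,0,0,0],[-1,2.0,3.68,1,0,0,0],[-1,2.0,3.68,2,0,0,0],[-1,2.0,3.68,2.6,0,0,0],[-1,2.0,3.68,2.6,0,0,0]]}}

```text
time: 2.7
position: [0.6493, -0.1573, 0.1548]
tool_rot: [1.0, -0.003, -0.003, -0.001]
ft_force: [-0.0, -0.4, 0.1]
grip_width: 0.0872
```

```bash
python3 d.py .655 -.164 .082 -0.6
```

```text
t 2.7 pos [ 0.6493 -0.1573  0.1548] yaw -0.37 F [-0.  -0.4  0.1] w 0.0872
shift [0.25 0.27 2.91] turn [-0.15  0.34  0.23]
```

Request:
{"method": "carry_out", "body": {"deltas": [[-1,0.25,0.27,0.3,0,0,0.2],[-1,0.25,0.27,0.6,0,0,0.2],[-1,0.25,0.27,1.4,0,0,0.2],[-1,0.25,0.27,2.2,0,0,0.2],[-1,0.25,0.27,2.9,0,0,0.2],[-1,0.25,0.27,2.9,0,0,0.2],[-1,0.25,0.27,2.9,0,0,0.2]]}}

```text
time: 3.4
position: [0.6582, -0.1658, 0.0855]
tool_rot: [1.0, -0.005, 0.0, 0.0]
ft_force: [0.4, -0.5, 0.4]
grip_width: 0.0867
```

```bash
python3 d.py .655 -.164 .081 -0.6
```

```text
t 3.4 pos [ 0.6582 -0.1658  0.0855] yaw -0.61 F [ 0.4 -0.5  0.4] w 0.0867
shift [-0.13 -0.07  0.18] turn [ 0.02 -0.04 -0.01]
```

Request:
{"method": "carry_out", "body": {"deltas": [[-1,-0.13,0.05,0.2,0,0,0],[-1,-0.13,0.05,0.2,0,0,0],[1,-0.13,0.05,0.2,0,0,0],[1,-0.13,0.05,0.2,0,0,0],[1,-0.13,0.05,0.2,0,0,0],[1,-0.13,0.05,0.2,0,0,0],[1,-0.13,0.05,0.2,0,0,0],[1,-0.13,0.05,0.2,0,0,0]], "force": 45}}

```text
time: 4.2
position: [0.6544, -0.1669, 0.08]
tool_rot: [1.0, -0.005, -0.0, -0.0]
ft_force: [0.2, -0.8, 0.0]
grip_width: 0.047
```

```bash
python3 d.py .655 -.164 .17 -0.6
```

```text
t 4.2 pos [ 0.6544 -0.1669  0.08  ] yaw -0.62 F [ 0.2 -0.8  0. ] w 0.047
shift [ 0.02 -0.12 -3.6 ] turn [-0.    0.   -0.02]
```

Request:
{"method": "carry_out", "body": {"deltas": [[1,0,0,0,0,0,0],[1,0,0,0,0,0,0],[1,0,0,0,0,0,0],[1,0,0,0,0,0,0],[1,0,0,0,0,0,0],[1,0,0,-0.3,0,0,0],[1,0,0,-0.7,0,0,0],[1,0,0,-1,0,0,0]]}}

```text
time: 5.0
position: [0.6544, -0.167, 0.1059]
tool_rot: [1.0, -0.005, 0.0, 0.0]
ft_force: [0.5, -0.5, -3.8]
grip_width: 0.0136
```

```bash
python3 d.py .655 -.164 .17 -0.6
```

```text
t 5.0 pos [ 0.6544 -0.167   0.1059] yaw -0.62 F [ 0.5 -0.5 -3.8] w 0.0136
shift [ 0.02 -0.12 -2.57] turn [ 0.   -0.01 -0.02]
```

Request:
{"method": "carry_out", "body": {"deltas": [[1,0,0,-0.9,0,0,0],[1,0,-0.4,-1.6,0,0,0],[1,-0.3,-1.4,-1.8,0,0,-1],[1,-0.8,-2.8,-1.8,0,0,-2.5],[1,-1.3,-4.3,-1.8,0,0,-4],[1,-1.8,-5.7,-1.8,0,0,-5.3],[1,-2.07,-6.6,-1.8,0,0,-5.3],[1,-2.07,-6.94,-1.8,0,0,-5.3]]}}

```text
time: 5.8
position: [0.6029, 0.0104, 0.1509]
tool_rot: [0.999, 0.042, -0.001, -0.001]
ft_force: [1.1, 0.1, -3.9]
grip_width: 0.0136
```

Request:
{"method": "carry_out", "body": {"deltas": [[1,0,0,0,0,0,0],[1,0,0,0,0,0,0]]}}

```text
time: 6.0
position: [0.6057, 0.0063, 0.1507]
tool_rot: [0.999, 0.041, 0.001, 0.001]
ft_force: [0.7, 0.0, -3.4]
grip_width: 0.0132
```

```bash
python3 d.py .6045 .007 .151 4.7; python3 - <<'E'
from h import *
for n in ['side','scene','wrist']: snap(n,n+'2')
print(spot_in('side','orange_grip'))
for n in ['side2','scene2']:
    c,p,d=cloud(n); P=p.astype(int); o=(P[...,0]-P[...,2]>90)&(d>0)&(c[...,1]>-.1)&(c[...,1]<.15)&(c[...,0]>.5)&(c[...,0]<.72)
    for z0,z1 in [(.045,.08),(.08,.16),(.16,.2)]:
        q=c[o&(c[...,2]>z0)&(c[...,2]<z1)]
        if len(q)>10: print(n,z0,len(q),np.percentile(q,[1,99],axis=0).round(4).tolist())
    # back plate top
    q=c[o&(c[...,1]>.04)&(c[...,2]>.1)]
    print(' plate',len(q), np.percentile(q,[2,50,98],axis=0).round(4).tolist() if len(q) else '', cv2.minAreaRect(q[:,:2].astype(np.float32)*1000) if len(q)>5 else '')
a=cv2.imread('pics/side2.png')[100:300,180:440]; b=cv2.imread('pics/scene2.png')[200:400,240:500]
cv2.imwrite('pics/crop2.png',np.hstack([cv2.resize(a,(400,308),interpolation=2),cv2.resize(b,(400,308),interpolation=2)]))
E
```

```text
t 6.0 pos [0.6057 0.0063 0.1507] yaw 4.68 F [ 0.7  0.  -3.4] w 0.0132
shift [-0.05 -0.03 -0.01] turn [ 0.07 -0.12 -0.02]
[{'pixel': [206.3, 301.9], 'score': 0.97}, {'pixel': [317.2, 474.1], 'score': 0.77}, {'pixel': [306.8, 306.5], 'score': 0.67}]
side2 0.045 1183 [[0.5586, -0.0532, 0.0704], [0.6504, 0.0682, 0.0796]]
side2 0.08 1162 [[0.5578, -0.0537, 0.0804], [0.6535, 0.0672, 0.1574]]
side2 0.16 285 [[0.596, -0.0454, 0.1602], [0.6153, 0.0454, 0.1835]]
 plate 335 [[0.5689, 0.0433, 0.1026], [0.5913, 0.0628, 0.1226], [0.6236, 0.0663, 0.1795]] ((598.6963500976562, 53.62529373168945), (60.492488861083984, 26.189908981323242), 1.6361263990402222)
scene2 0.045 1557 [[0.5626, -0.041, 0.0716], [0.6525, 0.0734, 0.079]]
scene2 0.08 645 [[0.5582, -0.0441, 0.0802], [0.6537, 0.0748, 0.1583]]
scene2 0.16 579 [[0.5694, 0.0251, 0.1613], [0.6315, 0.0744, 0.1844]]
 plate 724 [[0.5701, 0.042, 0.1042], [0.6076, 0.0703, 0.1714], [0.6319, 0.0745, 0.1843]] ((627.4736328125, 60.39216613769531), (122.08892822265625, 40.05672836303711), 0.7004858255386353)
```

View pics/crop2.png

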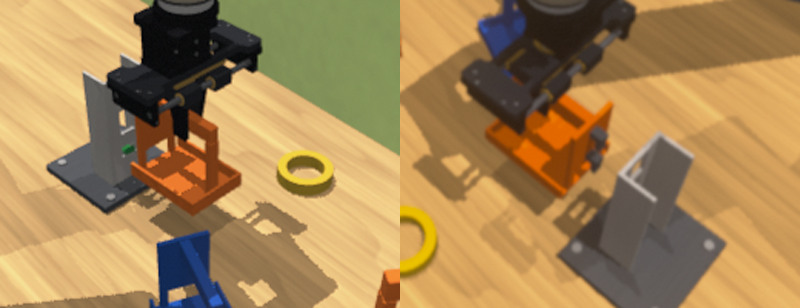

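View pics/wrist2.png

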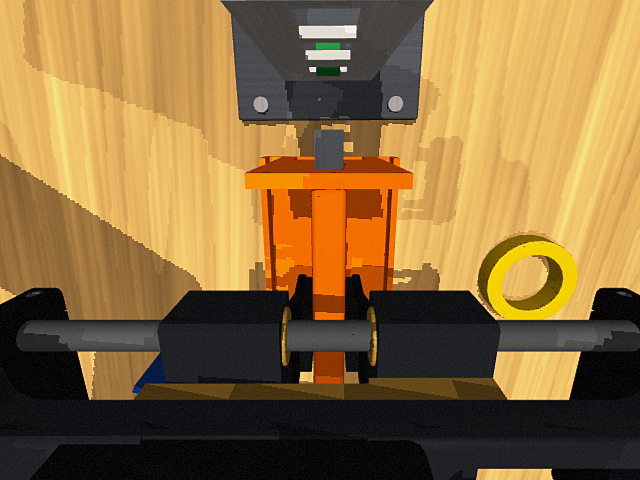

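The wrist view shows the claw (col ~328, row 150) in line with the slots (col ~328, rows 32 and 55), and yaw is parallel. I'm advancing level now.

Request:
{"method": "carry_out", "body": {"deltas": [[1,-0.03,-0.3,0,0,0,0],[1,-0.03,-0.7,0,0,0,0],[1,-0.03,-1.1,0,0,0,0],[1,-0.03,-1.4,0,0,0,0],[1,-0.03,-1.7,0,0,0,0],[1,-0.03,-1.9,0,0,0,0],[1,-0.03,-2.0,0,0,0,0],[1,-0.03,-2.0,0,0,0,0]]}}

```text
time: 7.0
position: [0.5997, 0.0573, 0.1501]
tool_rot: [0.999, 0.041, 0.0, 0.0]
ft_force: [-1.4, -0.4, -3.7]
grip_width: 0.0138
```

```bash
python3 d.py .600 .0617 .151 4.7; python3 - <<'E'
from h import *
for n in ['side','scene','wrist']: snap(n,n+'3')
a=cv2.imread('pics/side3.png')[100:300,180:440]; b=cv2.imread('pics/scene3.png')[220:400,270:500]
cv2.imwrite('pics/crop3.png',np.hstack([cv2.resize(a,(400,308),interpolation=2),cv2.resize(b,(400,308),interpolation=2)]))
E
```

```text
t 7.0 pos [0.5997 0.0573 0.1501] yaw 4.72 F [-1.4 -0.4 -3.7] w 0.0138
shift [ 0.03 -0.17 -0.04] turn [ 0.01 -0.    0.02]
```

View pics/crop3.png

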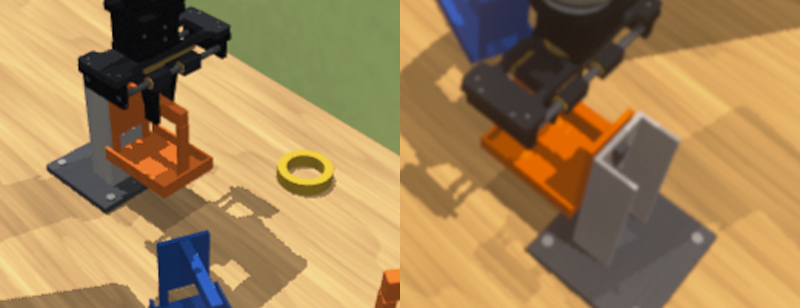

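View pics/wrist3.png

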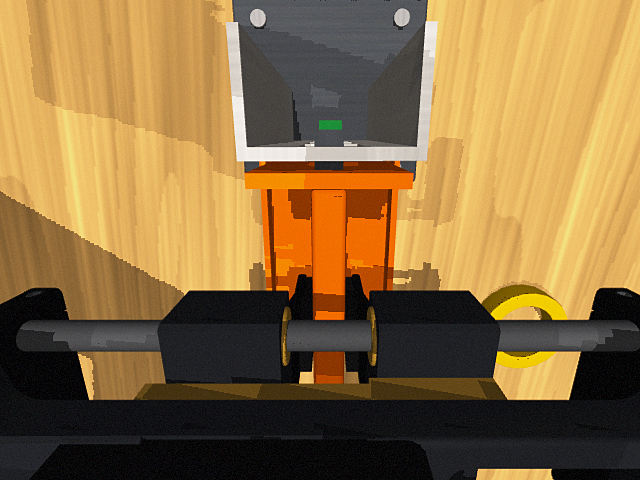

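Claws are inside the slots with no contact force. I'm creeping the last few mm.

Request:
{"method": "carry_out", "body": {"deltas": [[1,0,-0.05,-0.02,0,0,0],[1,0,-0.1,-0.03,0,0,0],[1,0,-0.15,-0.03,0,0,0],[1,0,-0.15,-0.03,0,0,0]]}}

```text
time: 7.55
position: [0.5994, 0.0607, 0.1508]
tool_rot: [0.999, 0.041, -0.0, -0.0]
ft_force: [0.2, 0.1, -3.8]
grip_width: 0.0136
```

Request:
{"method": "carry_out", "body": {"deltas": [[1,0,-0.04,0,0,0,0],[1,0,-0.08,0,0,0,0],[1,0,-0.08,0,0,0,0]]}}

```text
time: 7.85
position: [0.5996, 0.0613, 0.1509]
tool_rot: [0.999, 0.041, 0.0, 0.001]
ft_force: [0.1, -4.9, -4.4]
grip_width: 0.0138
```

Contact with the face at y≈0.061 (−4.9 N). I'm backing off about 1 mm and going straight down.

Request:
{"method": "carry_out", "body": {"deltas": [[1,0,0.05,0,0,0,0],[1,0,0.05,0.1,0,0,0],[1,0,0.05,0.2,0,0,0],[1,0,0.05,0.28,0,0,0],[1,0,0.05,0.34,0,0,0],[1,0,0.05,0.34,0,0,0]]}}

```text
time: 8.45
position: [0.5994, 0.0613, 0.1424]
tool_rot: [0.999, 0.041, 0.0, 0.0]
ft_force: [-0.1, -3.0, -0.5]
grip_width: 0.0132
```

Request:
{"method": "carry_out", "body": {"deltas": [[1,0,0.02,0.06,0,0,0],[1,0,0.02,0.12,0,0,0],[1,0,0.02,0.18,0,0,0],[1,0,0.02,0.24,0,0,0],[1,0,0.02,0.24,0,0,0]]}}

```text
time: 8.95
position: [0.5993, 0.0608, 0.1357]
tool_rot: [0.999, 0.041, -0.0, 0.0]
ft_force: [0.9, -2.2, -1.7]
grip_width: 0.0134
```

Request:
{"method": "carry_out", "body": {"deltas": [[1,0,0,0.05,0,0,0],[1,0,0,0.1,0,0,0],[1,0,0,0.15,0,0,0],[1,0,0,0.2,0,0,0],[1,0,0,0.2,0,0,0]]}}

```text
time: 9.45
position: [0.5989, 0.0612, 0.1308]
tool_rot: [0.999, 0.041, -0.001, -0.0]
ft_force: [0.2, -0.5, -3.8]
grip_width: 0.0137
```

Request:
{"method": "carry_out", "body": {"deltas": [[1,0,0,0.04,0,0,0],[1,0,0,0.08,0,0,0],[1,0,0,0.12,0,0,0],[1,0,0,0.12,0,0,0]]}}

```text
time: 9.85
position: [0.5995, 0.0606, 0.1292]
tool_rot: [0.999, 0.041, 0.0, 0.0]
ft_force: [-1.4, -1.5, 3.8]
grip_width: 0.0136
```

```bash
python3 - <<'E'
from h import *
for n in ['side','scene','wrist']: snap(n,n+'4')
a=cv2.imread('pics/side4.png')[150:250,210:330]; b=cv2.imread('pics/wrist4.png')[80:320,220:440]
cv2.imwrite('pics/crop4.png',np.hstack([cv2.resize(a,(480,400),interpolation=2),cv2.resize(b,(320,400),interpolation=2)]))
print(spot_in('side','catch'))
E
```

```text
[{'pixel': [199.5, 263.5], 'score': 0.37}]
```

View pics/crop4.png

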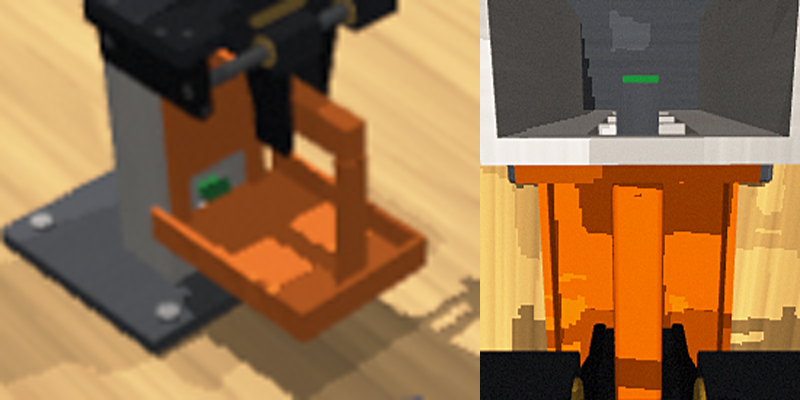

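The green catch shows through the back window, above the floor (crop ~col 213, row 187). I'm pressing firmly to check for the hard stop.

Request:
{"method": "carry_out", "body": {"deltas": [[1,0,0,0.05,0,0,0],[1,0,0,0.1,0,0,0],[1,0,0,0.15,0,0,0],[1,0,0,0.15,0,0,0]]}}

```text
time: 10.45
position: [0.6004, 0.059, 0.1278]
tool_rot: [0.999, 0.041, 0.001, 0.002]
ft_force: [-5.0, -6.2, 16.3]
grip_width: 0.0138
```

Request:
{"method": "carry_out", "body": {"deltas": [[1,0,-0.04,0.04,0,0,0],[1,0,-0.06,0.08,0,0,0],[1,0,-0.06,0.08,0,0,0]]}}

```text
time: 10.75
position: [0.6009, 0.0587, 0.1274]
tool_rot: [0.999, 0.042, 0.002, 0.003]
ft_force: [-6.3, -12.3, 24.1]
grip_width: 0.0135
```

```bash
python3 - <<'E'
from h import *
for n in ['side','scene','wrist']: snap(n,n+'5')
for n in ['side0','scene0','side2','scene2','side4','scene4','side5','scene5','wrist2','wrist3','wrist4','wrist5']:
    c,p,d=cloud(n); P=p.astype(int)
    yl=(-.25,-.09) if n[-1]=='0' else (-.08,.16)
    o=(P[...,0]-P[...,2]>90)&(d>0)&(c[...,1]>yl[0])&(c[...,1]<yl[1])&(c[...,0]>.53)&(c[...,0]<.72)
    q=c[o]; z=q[:,2]; h,e=np.histogram(z,bins=np.arange(0,.2,.002)); 
    k=np.argsort(h)[-4:]; print(n,len(q),'zmax',np.percentile(z,99.5).round(4),'zmin',np.percentile(z,.5).round(4),'peaks',sorted((e[k]+.001).round(3)))
b=cv2.imread('pics/side5.png')[150:250,210:330]
cv2.imwrite('pics/crop5.png',cv2.resize(b,(720,600),interpolation=2))
E
```

```text
side0 5114 zmax 0.1124 zmin -0.0043 peaks [np.float64(0.001), np.float64(0.003), np.float64(0.005), np.float64(0.111)]
scene0 4986 zmax 0.1137 zmin -0.0033 peaks [np.float64(0.001), np.float64(0.003), np.float64(0.005), np.float64(0.111)]
side2 3741 zmax 0.1831 zmin -0.0042 peaks [np.float64(0.001), np.float64(0.073), np.float64(0.075), np.float64(0.089)]
scene2 7077 zmax 0.1838 zmin -0.0033 peaks [np.float64(0.001), np.float64(0.003), np.float64(0.073), np.float64(0.075)]
side4 3333 zmax 0.1611 zmin -0.0044 peaks [np.float64(0.001), np.float64(0.051), np.float64(0.053), np.float64(0.055)]
scene4 5495 zmax 0.1632 zmin -0.0034 peaks [np.float64(0.001), np.float64(0.003), np.float64(0.053), np.float64(0.055)]
side5 3347 zmax 0.159 zmin -0.0039 peaks [np.float64(0.001), np.float64(0.049), np.float64(0.051), np.float64(0.053)]
scene5 5509 zmax 0.1627 zmin -0.0032 peaks [np.float64(0.001), np.float64(0.003), np.float64(0.051), np.float64(0.053)]
wrist2 36191 zmax 0.2416 zmin -0.0005 peaks [np.float64(0.001), np.float64(0.003), np.float64(0.075), np.float64(0.183)]
wrist3 28049 zmax 0.2386 zmin -0.0004 peaks [np.float64(0.001), np.float64(0.075), np.float64(0.077), np.float64(0.183)]
wrist4 26686 zmax 0.2203 zmin -0.0004 peaks [np.float64(0.001), np.float64(0.053), np.float64(0.055), np.float64(0.163)]
wrist5 27834 zmax 0.2189 zmin -0.0004 peaks [np.float64(0.001), np.float64(0.053), np.float64(0.161), np.float64(0.163)]
```

View pics/crop5.png

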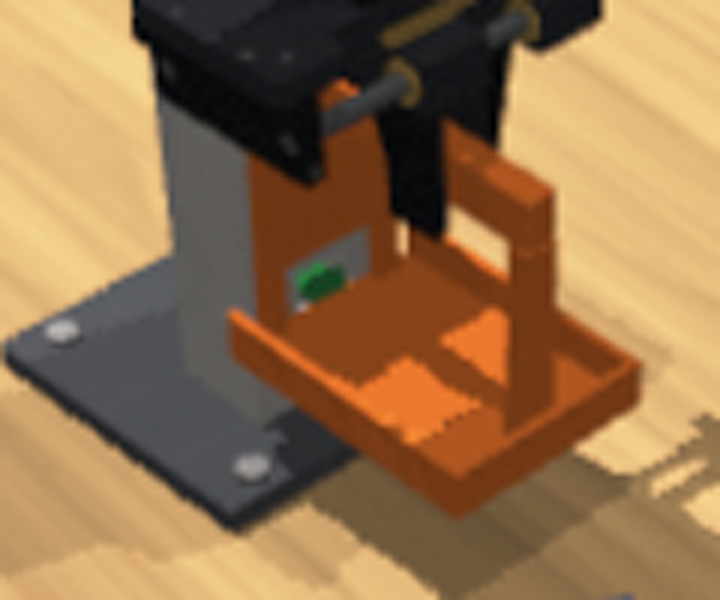

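Floor-top peaks moved from ~0.003–0.005 to ~0.051–0.053, so the tray is at about +50 mm, which is home. The hard stop held at 28 N, and the catch sits over the floor. I'm unloading the arm, then opening.

Request:
{"method": "carry_out", "body": {"deltas": [[1,0,0.06,-0.07,0,0,0],[1,0,0.06,-0.14,0,0,0],[1,0,0.06,-0.18,0,0,0],[1,0,0.06,-0.18,0,0,0]]}}

```text
time: 11.3
position: [0.6004, 0.0595, 0.1281]
tool_rot: [0.999, 0.041, 0.001, 0.001]
ft_force: [-1.6, -6.3, 6.7]
grip_width: 0.0132
```

Request:
{"method": "carry_out", "body": {"deltas": [[1,0,0.03,-0.05,0,0,0],[1,0,0.05,-0.06,0,0,0],[1,0,0.05,-0.06,0,0,0]], "force": 20}}

```text
time: 11.6
position: [0.6, 0.0598, 0.1284]
tool_rot: [0.999, 0.041, 0.001, -0.0]
ft_force: [0.9, -1.5, 0.3]
grip_width: 0.014
```

Request:
{"method": "carry_out", "body": {"deltas": [[0.6,0,0,0,0,0,0],[0.5,0,0,0,0,0,0],[0.3,0,0,0,0,0,0],[0.0,0,0,0,0,0,0],[0.0,0,0,0,0,0,0],[0.0,0,0,0,0,0,0]]}}

```text
time: 12.2
position: [0.5994, 0.0597, 0.1285]
tool_rot: [0.999, 0.041, -0.0, -0.0]
ft_force: [-0.7, 0.8, -0.3]
grip_width: 0.0415
```

Now retreat straight up, then back toward the robot's side so the cameras can see.

Request:
{"method": "carry_out", "body": {"deltas": [[0,0,0,-0.6,0,0,0],[0,0,0,-1.5,0,0,0],[0,0,0,-2.6,0,0,0],[0,0,0,-3.8,0,0,0],[0,0,1.0,-4.5,0,0,0],[0,0,2.5,-4.8,0,0,0],[0,0,4,-4.8,0,0,0],[0,0,5,-4.8,0,0,0]]}}

```text
time: 13.0
position: [0.6101, -0.0673, 0.2493]
tool_rot: [0.999, 0.04, 0.001, 0.001]
ft_force: [0.0, -0.9, -0.0]
grip_width: 0.0436
```

Request:
{"method": "carry_out", "body": {"deltas": [[0,0,0,0,0,0,0],[0,0,0,0,0,0,0],[0,0,0,0,0,0,0]]}}

```text
time: 13.3
position: [0.6093, -0.0639, 0.2484]
tool_rot: [0.999, 0.041, -0.0, -0.0]
ft_force: [-1.0, -0.4, -0.9]
grip_width: 0.0435
```

```bash
python3 - <<'E'
from h import *
for n in ['side','scene','wrist']: snap(n,n+'6'); print(n,spot_in(n,'catch'),spot_in(n,'orange_grip'))
for n in ['side6','scene6','wrist6']:
    c,p,d=cloud(n); P=p.astype(int)
    o=(P[...,0]-P[...,2]>90)&(d>0)&(c[...,1]>-.08)&(c[...,1]<.16)&(c[...,0]>.53)&(c[...,0]<.72)
    q=c[o&(c[...,2]>.02)]; z=q[:,2]; h,e=np.histogram(z,bins=np.arange(0,.2,.001)); 
    k=np.argsort(h)[-5:]; print(n,len(q),'zmax',np.percentile(z,99.5).round(4),'peaks',sorted((e[k]+.0005).round(4)))
    b=q[(z>.157)]; print('  bar top z vs y', np.polyfit(b[:,1],b[:,2],1).round(4) if len(b)>10 else '', len(b), b[:,1].min() if len(b) else '',b[:,1].max() if len(b) else '')
    g=(P[...,1]>P[...,0]+35)&(P[...,1]>P[...,2]+20)&(d>0)&(c[...,1]>.08)&(c[...,1]<.16)&(c[...,0]>.56)&(c[...,0]<.64)
    if g.sum(): print('  green',g.sum(),np.percentile(c[g],[2,50,98],axis=0).round(4).tolist())
c,p,d=cloud('side0');P=p.astype(int);g=(P[...,1]>P[...,0]+35)&(P[...,1]>P[...,2]+20)&(d>0)&(c[...,1]>.08)&(c[...,1]<.16)&(c[...,0]>.56)&(c[...,0]<.64)
print('start green',g.sum(),np.percentile(c[g],[2,50,98],axis=0).round(4).tolist())
a=cv2.imread('pics/side6.png')[130:250,210:330]; b=cv2.imread('pics/wrist6.png')
cv2.imwrite('pics/crop6.png',np.hstack([cv2.resize(a,(400,400),interpolation=2),cv2.resize(b,(400,400))]))
E
```

```text
side [{'pixel': [197.2, 261.8], 'score': 0.59}, {'pixel': [196.5, 277.9], 'score': 0.24}] [{'pixel': [319.3, 473.3], 'score': 0.78}, {'pixel': [202.1, 278.0], 'score': 0.62}]
scene [] [{'pixel': [205.0, 190.3], 'score': 0.68}, {'pixel': [303.4, 356.5], 'score': 0.64}]
wrist [] [{'pixel': [69.4, 331.2], 'score': 0.7}, {'pixel': [374.4, 335.5], 'score': 0.6}, {'pixel': [26.3, 379.5], 'score': 0.4}]
side6 3023 zmax 0.1618 peaks [np.float64(0.0495), np.float64(0.0505), np.float64(0.0515), np.float64(0.0525), np.float64(0.0535)]
  bar top z vs y [-0.0209  0.1612] 264 -0.07905323222381988 0.12386268017976487
  green 27 [[0.5834, 0.1209, 0.0562], [0.594, 0.1246, 0.0595], [0.6017, 0.1363, 0.0699]]
scene6 3343 zmax 0.163 peaks [np.float64(0.0495), np.float64(0.0505), np.float64(0.0515), np.float64(0.0525), np.float64(0.0535)]
  bar top z vs y [0.0317 0.1576] 539 0.010877177177255115 0.12606431289145803
wrist6 13774 zmax 0.3404 peaks [np.float64(0.0515), np.float64(0.0525), np.float64(0.0535), np.float64(0.0545), np.float64(0.1605)]
  bar top z vs y [-1.0145  0.2264] 3220 -0.07193998170403487 0.09933645664925683
start green 28 [[0.5864, 0.1206, 0.0547], [0.5944, 0.1246, 0.0596], [0.6025, 0.1373, 0.0703]]
```

View pics/crop6.png

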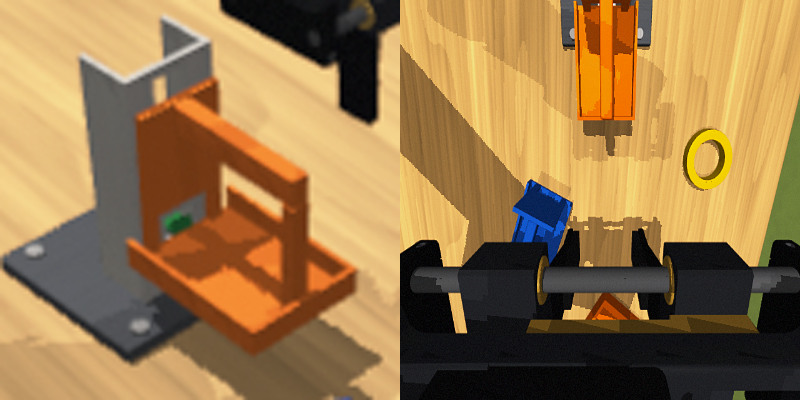

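View pics/scene6.png

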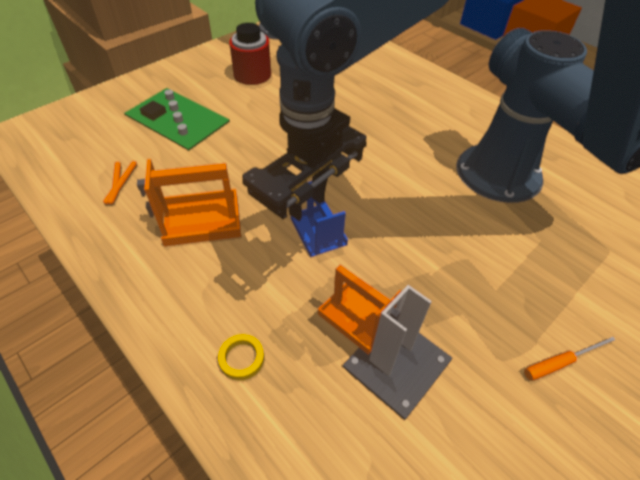

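The catch's green is at its start depth, so it is out. One more check compares the bar-top height before and after.

```bash
python3 - <<'E'
from h import *
def bar(n,ctr,yaw,z0,z1):
    c,p,d=cloud(n); P=p.astype(int); a=np.radians(yaw); ux=np.array([np.cos(a),np.sin(a)]); uy=np.array([-ux[1],ux[0]])
    r=c[...,:2]-np.array(ctr); X=r@ux; Y=r@uy
    o=(P[...,0]-P[...,2]>90)&(d>0)
    m=o&(abs(X)<.045)&(abs(Y)<.005)&(c[...,2]>z0+.1)&(c[...,2]<z0+.125)
    f=o&(abs(X)<.045)&(abs(Y)>.012)&(abs(Y)<.036)&(c[...,2]>z0-.006)&(c[...,2]<z0+.012)
    k=o&(X>.05)&(X<.066)&(abs(Y)<.03)&(c[...,2]>z0+.03)
    print(n,'bar n%d med z %.4f slope %.4f'%(m.sum(),np.median(c[m][:,2]),np.polyfit(X[m],c[m][:,2],1)[0]) if m.sum()>10 else 'nobar','floor n%d med %.4f'%(f.sum(),np.median(c[f][:,2])) if f.sum() else '', 'plate max',np.percentile(c[k][:,2],98).round(4) if k.sum() else '')
for s in ['side','scene']:
    bar(s+'0',(.655,-.164),89.4,0,0); bar(s+'6',(.5998,.0637),94.7,.05,0)
bar('wrist1',(.655,-.164),89.4,0,0) if 0 else bar('w1',(.655,-.164),89.4,0,0); bar('wrist6',(.5998,.0637),94.7,.05,0)
E
```

```text
side0 bar n200 med z 0.1106 slope 0.0033 floor n531 med 0.0029 plate max 0.1124
side6 bar n149 med z 0.1585 slope 0.0333 floor n413 med 0.0507 plate max 0.1618
scene0 bar n201 med z 0.1119 slope -0.0033 floor n484 med 0.0040 plate max 0.1135
scene6 bar n288 med z 0.1598 slope 0.0330 floor n903 med 0.0516 plate max 0.1635
w1 bar n590 med z 0.1131 slope -0.0001 floor n1200 med 0.0051 plate max 0.1141
wrist6 bar n1968 med z 0.1607 slope 0.0349 floor n5022 med 0.0528 plate max 0.0934
```

The tray hangs with its back +50 mm from where it stood. Its ~1.9° droop matches the 3 mm throat play. Handing in.

```bash
python3 -c "
from h import *
print(get_obs()['time']); print(hand_in())"
```

```text
13.75
the job is handed in; nothing more can be done
None
```

The small orange tray is hanging on the aluminium upright with both claws in the slots. I handed the job in at 13.75 s. I gripped the tray by its top bar, entered level at +21 mm until the back met the face, then went straight down and pressed to a hard stop (24 N at the wrist, about 28 N net). I then unloaded the arm, let go and retreated clear.

**Last checks:**
- **Home position:** the back of the tray is about 50 mm above its standing height, which is home.
- **Catch:** the green nose shows through the back window above the floor, at the same depth as at the start, so it is out.
- **Other objects:** the blue tray and the large orange tray look unmoved.

**Less clear-cut:**
- **Droop:** the freed tray droops forward about 1.9°, so the bar centre is about 48 mm up rather than 50. That fits the 3 mm of play in the claw throats.
- **Catch snap:** I did not feel a distinct snap in the force readings. That the catch engaged rests on the pictures and the hard stop; I did not tug the tray upward to test it.

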